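# Dial open the bench lock-out unit and draw its bolt

## Task

Unlock the grey power lock-out unit on the bench. Turn its dial clockwise (seen from above) at least one and a half turns and stop with the red mark at the white pointer; turn anticlockwise, let the yellow mark go past the pointer once and stop when it comes to the pointer the second time; then turn clockwise slowly until you feel the dial stop, within half a turn, without forcing it. Then slide the blue bolt knob fully to the green end and let go, leaving the other things on the bench alone.

Things in the scene. Friction and masses are not known exactly. Their poses are not given: they have to be found in the camera images.
- lockout: grey steel case 190 x 300 x 78 mm (its x, y, z), screwed to the bench; origin at the centre of its underside, x away from the robot at yaw 0, z up. On its flat top: the dial, left (+y); the bolt, right (-y).
- dial: black dial, 112 mm across, turning about the vertical (its z). By pins it drags two hidden wheels, the second behind the first, each after 260 degrees of free play since the last reversal: one and a half clockwise turns always pick up both. Torque 0.035 to 0.14 N m (1 to 5 N at the crank grip). After an overshoot, start the combination again.
- dial_axis (a point): point on the dial's axis at its face, 90 mm above the bench, 12 mm above the case's top. With both wheels set, turning clockwise from yellow drops a hidden sprung catch into a notch and the dial stops dead, somewhere 60 to 170 degrees after yellow, to be found by feel. Faster than about 50 mm/s at the crank grip the catch may jump the notch.
- pointer (a point): tip of the white pointer on the case, 63 mm from the dial's axis towards the case's -x side, at the height of the dial's face
- mark_red (a point): centre of the round red mark (11 mm) on the dial's face, 46 mm from the axis; turns with the dial. Stopping within 8 degrees of the pointer will do.
- mark_yellow (a point): centre of the round yellow mark (11 mm) on the dial's face, 46 mm from the axis, 100 degrees clockwise from red seen from above; turns with the dial. Stopping within 8 degrees will do.
- crank (a point): centre of the top of the dial's crank grip: an upright steel cylinder, 15 mm across and 34 mm high, that spins freely about its own axis, 30 mm from the dial's axis; its top is 36 mm above the dial's face, its foot 2 mm above it. Seen from above it lies 150 degrees clockwise from red and 50 degrees clockwise from yellow.
- overload (a joint): sideways give of the hidden catch, m, shown by a small red pin on the case's top between dial and bolt: 0 unloaded, 4 N per mm. The dial pushes it negative when turned on against the stop, the bolt positive when pushed while locked. More than 4 mm (16 N at the catch, about 24 N at the crank grip) counts as forcing.
- bolt (a joint): travel of the bolt along the case's +x, m: 0 locked (knob at the orange end), 0.036 fully drawn (knob at the green end). Friction 3 N; it stays where it is left. Locked, it stops against the catch after 4 mm.
- bolt_knob (a point): centre of the top of the blue bolt knob, 14 mm (along the travel) x 24 mm (across) x 32 mm high, its top 39 mm above the case's top
- wall_socket: bystander: white wall socket 80 x 80 x 42 mm, origin under its centre
- pliers: bystander: pliers with red handles, about 155 mm long, lying along its x, origin at the joint's underside
- marker: bystander: blue and white marker pen 130 mm long, lying along its x, 15 mm thick
- glue: bystander: white glue bottle, 32 mm across, 75 mm high, origin under its centre
- parts_box: bystander: open carton 120 x 90 x 50 mm, origin under its centre
- contactor: bystander: grey and black contactor 60 x 36 x 70 mm, origin under its centre
- driver: bystander: screwdriver with a red handle, lying along its x

How it is judged:
By the outcome, as a careful person would: the job done as asked, in the order asked, and still so for the second after the job is handed in, with the robot touching nothing.
It also fails if it takes over 72 s, if anything falls off the work surface, if the arm or the gripper's body presses on something with over 40 N, if the wrist force passes 120 N, or if a joint passes its speed limit or range.

## Robot

A 7-joint arm with a two-finger parallel gripper is mounted at the origin on the work surface. World frame = base frame: x ahead of the robot, y to its left, z up, the work surface at z = 0. Lengths are in m, angles in rad, forces in N, time in s.
With the tool pointing down it reaches from about 0.425 to 0.95 m from the base axis. Payload 16.7 kg.
Tool frame: the origin (TCP) lies midway between the tips of the shut fingers; the grasp point (between the pads) lies 19 mm behind it (grasp_offset is the z of the grasp point in the tool frame, in m); z points along the fingers, y is the line along which they close (so a half turn about z gives the same grasp; the last joint's range is limited). The gripper opens to 94 mm and grips with 3 to 60 N. Pads are 16 mm wide; open, the fingers measure 119 mm over their backs; the gripper's body (75 mm by 177 mm) begins 78 mm behind the grasp point.
Start: joints at [-1.351, 0.426, 0.074, 1.606, -0.034, 1.111, -0.067], TCP at [0.244, 0.629, 0.205] pointing down, gripper open.
Joint ranges: [-2.85, 2.85], [-0.5, 2.14], [-1.23, 1.37], [0.21, 2.46], [-1.02, 4.16], [0.16, 2.05], [-2.73, 2.73]. Speed limits (rad/s): [1.89, 1.89, 2.39, 2.39, 3.01, 3.01, 3.01].

## Interface

Orientations are given as a 3x3 rotation matrix whose columns are the frame's x, y, z axes.
In Python, from workcell import state, grab_frame, close_job, grasp_offset gives the robot as it stands.
- The arm moves only by the tool move_arm, never from a script. Its arguments are lists of equal length, an entry for each row: "delta_pos": the shift along the tool's x, y, z in m, a list of three; "yaw": the turn about the tool's z in degrees; "grip": the opening, from 0 (shut) to 1 (fully open). A call has 1 to 8 rows; each row is the pose to reach, as a shift and turn from the pose commanded when the call began, along the tool's axes at that moment; what a row does not reach only later rows make up. A row lasts 1/12 s, in which the tool goes at most 41.7 mm and 7.16 degrees, less where a joint would pass 70% of its speed; a pose out of reach is approached as far as the arm can. A call with a gripper value outside its range is refused whole. The fingers move at their own pace and stop on an object; "force" is the grip in N (left out, the last holds). Time passes only in rows, so rows that repeat a pose let the fingers close. It gives the time, the measured TCP pose, the force, the opening and the grip force at its end, in the units of the state.
- state(): the state, without advancing time (a new reading comes with each control period).
- grab_frame(name): name is "scene" or "top"; returns a dict with "img" (400x640x3 uint8, blue, green, red), "z_map" (400x640 float32, m along the optical axis (not along the pixel's ray), 0 where there is no reading), "K" (3x3 intrinsics, pixels), "T" (4x4, takes a point from camera to world coordinates). Camera axes: x right, y up, looking along -z (the intrinsics and any distortion apply to the point x, -y, -z); pixel columns grow to the right and rows downward; lengths in m; the calibration is good to about 2 mm. A picture is of the moment at which its call begins.
- close_job(): hands the job in; it is judged then, once.
The state is a dict: "time_s": time; "qpos": joint angles; "joint_velocities": joint speeds; "joint_torque": joint torques, N m; "position": TCP position; "orientation": TCP orientation; "wrist_force": force on the tool from outside, world axes, zero at the start; "ft_torque": the same for the moment, N m; "opening": finger opening in m; "grip_force": force on a finger pad.
Only numpy, scipy, OpenCV 4.12 (cv2) and the standard library are available. Lean on these libraries where they do the work, as an engineer would, in place of code of your own. Each camera call takes 0.05 s, during which the arm holds its last target. There are 200 camera calls.

## Working session

There is one attempt and no reset: what is moved stays moved. The work goes in short steps, Python scripts to look and compute and a tool call to move; the robot and the scene stay as the last step left them, time stands still between calls to the robot, and variables do not carry over. Pictures are saved under pics/ and viewed, at most 10 in all, crops included, and the job is handed in when it is done.

Besides the shell and the picture viewer there is one more tool, called after "Emit:" as a command line: name --pt "numbers of a row" for each row, then --argument value for the rest. move_arm: Moves the arm, as the interface text tells. Its arguments: {"type":"object","properties":{"delta_pos":{"type":"array"},"yaw":{"type":"array"},"grip":{"type":"array"},"force":{"type":"number"}},"required":["delta_pos","yaw","grip"]}

```bash
ls; mkdir -p pics; python3 - <<'E'
from workcell import *
import cv2,numpy as np
print(state(),grasp_offset)
for n in("top","scene"):
    f=grab_frame(n);cv2.imwrite(f"pics/{n}0.png",f["img"]);np.savez(n+"0.npz",**f);print(f["K"],f["T"])
E
```

```text
pics
{'time_s': 0.0, 'qpos': array([-1.35051677,  0.42671506,  0.07387715,  1.60660854, -0.0341128 ,
        1.11081153, -0.06709592]), 'joint_velocities': array([-6.31520282e-04,  2.32727453e-04, -1.55078447e-05, -8.82111203e-04,
       -4.21455670e-05, -2.20848202e-04,  6.31856599e-04]), 'joint_torque': array([-9.40696737e-04, -9.35819077e+01,  3.66637811e+00, -4.54201627e+01,
       -4.89852182e-02,  2.02457327e-02,  1.39453791e-04]), 'position': array([0.24383251, 0.62894441, 0.20478703]), 'orientation': array([[-9.32386369e-01,  3.61463023e-01, -3.75640853e-04],
       [ 3.61463207e-01,  9.32385568e-01, -1.22596518e-03],
       [-9.28989704e-05, -1.27885357e-03, -9.99999178e-01]]), 'wrist_force': array([-0.31464831, -0.32261366, -0.25115179]), 'ft_torque': array([ 0.04814168,  0.03250307, -0.01461336]), 'grip_force': 0.0, 'opening': 0.09390243058331992} -0.0188
[[488.33813713   0.         324.46835374]
 [  0.         488.33813713 203.3061162 ]
 [  0.           0.           1.        ]] [[-0.02158894  0.98891835 -0.14688228  0.26012691]
 [-0.99949183 -0.02479509 -0.02003205 -0.01389156]
 [-0.02345202  0.14637517  0.98895112  1.9117606 ]
 [ 0.          0.          0.          1.        ]]
[[406.68593723   0.         319.3419708 ]
 [  0.         406.68593723 208.42881125]
 [  0.           0.           1.        ]] [[ 0.63757703 -0.51742483  0.57076008  1.26351834]
 [ 0.77038532  0.42957615 -0.47113775 -0.59314861]
 [-0.00140655  0.7400918   0.67250438  0.9608215 ]
 [ 0.          0.          0.          1.        ]]
```

View pics/top0.png

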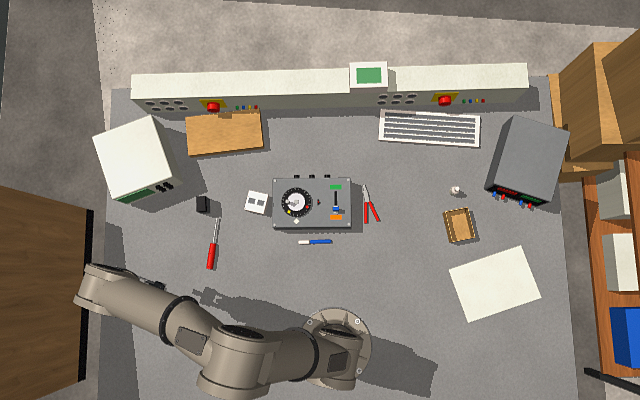

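View pics/scene0.png

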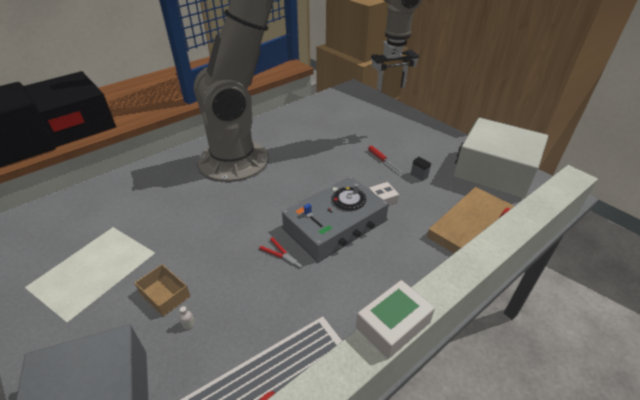

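The top view shows the lockout at about (313,203), with the dial at (296,203) and the bolt knob at (336,209). The marker lies at (315,241), the pliers at (370,205) and the socket at (256,202). The scene view agrees.

```bash
cat > h.py <<'E'
import numpy as np,cv2
from workcell import *
def ray(f,u,v,z):
    K,T=f["K"],f["T"]; u=np.asarray(u,float);v=np.asarray(v,float)
    d=np.stack([(u-K[0,2])/K[0,0],-(v-K[1,2])/K[1,1],-np.ones_like(u)],-1)@T[:3,:3].T
    o=T[:3,3]; return o+d*((z-o[2])/d[...,2])[...,None]
def proj(f,p):
    K,T=f["K"],f["T"]; c=(np.asarray(p)-T[:3,3])@T[:3,:3]
    return K[0,0]*c[0]/-c[2]+K[0,2], K[1,1]*c[1]/c[2]+K[1,2]
E
python3 - <<'E'
from h import *
f=dict(np.load("top0.npz"));g=dict(np.load("scene0.npz"))
a=cv2.resize(f["img"][165:255,235:390],None,fx=5,fy=5,interpolation=cv2.INTER_CUBIC)
cv2.imwrite("pics/crop.png",a)
b=cv2.resize(g["img"][170:265,275:405],None,fx=6,fy=6,interpolation=cv2.INTER_CUBIC)
cv2.imwrite("pics/cropb.png",b)
# case top: pixels with height 70..85mm
def hgt(f):
    v,u=np.mgrid[:400,:640];K,T=f["K"],f["T"];d=f["z_map"]
    c=np.stack([(u-K[0,2])/K[0,0]*d,-(v-K[1,2])/K[1,1]*d,-d],-1)
    return c@T[:3,:3].T+T[:3,3]
P=hgt(f);m=((P[...,2]>.07)&(P[...,2]<.098)).astype(np.uint8);m[:,:262]=0;m[:,365:]=0;m[:165]=0;m[250:]=0
pts=P[m>0];print(len(pts));r=cv2.minAreaRect(pts[:,:2].astype(np.float32));print(r)
E
```

```text
3673
((0.5379628539085388, 0.07498046010732651), (0.2985605001449585, 0.19055773317813873), 88.6159439086914)
```

View pics/crop.png

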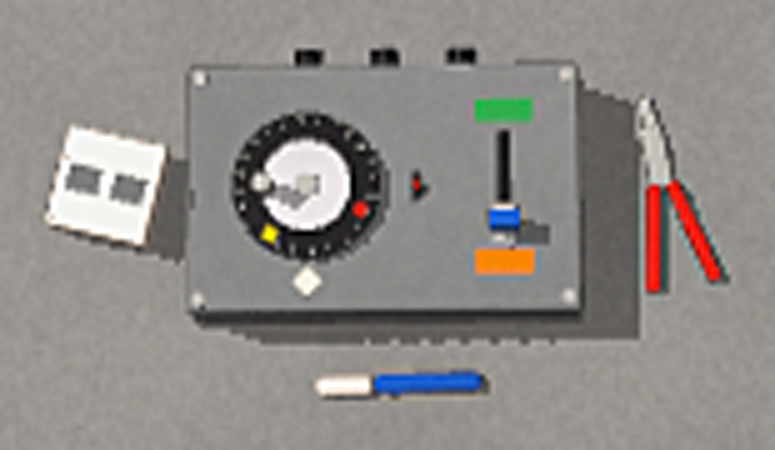

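View pics/cropb.png

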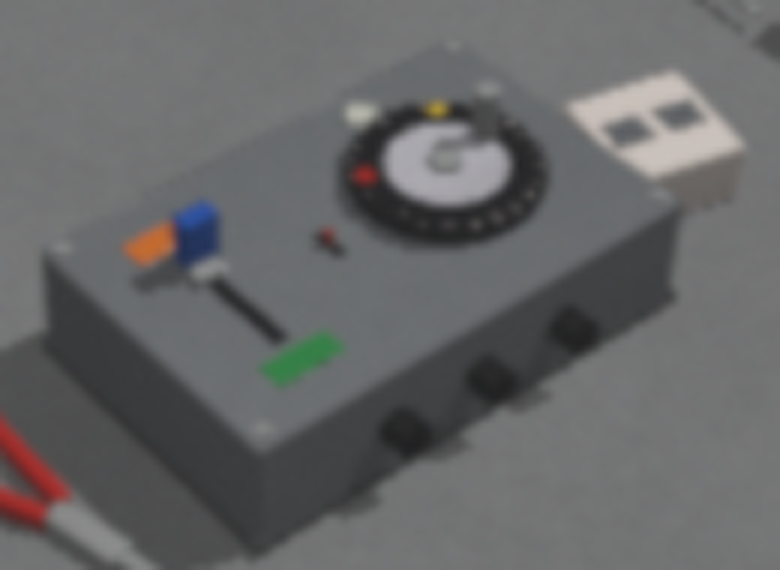

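The crops show:
- **Dial:** hub at crop (307,184), crank at (262,182) to its left, red mark at (361,210), yellow mark at (270,235) and pointer at (307,280).
- **Bolt:** knob at (505,215), at the orange end.

Next I'll measure these points.

```bash
cat >> h.py <<'E'
def P3(f):
    v,u=np.mgrid[:400,:640];K,T=f["K"],f["T"];d=f["z_map"]
    c=np.stack([(u-K[0,2])/K[0,0]*d,-(v-K[1,2])/K[1,1]*d,-d],-1)
    return c@T[:3,:3].T+T[:3,3]
R={"top":(168,250,265,365),"scene":(170,265,275,405)}
def cen(f,n,lo,hi,box=None):
    r0,r1,c0,c1=box or R[n]; h=cv2.cvtColor(f["img"],cv2.COLOR_BGR2HSV)[r0:r1,c0:c1]
    m=cv2.inRange(h,np.array(lo),np.array(hi))
    k,l,s,c=cv2.connectedComponentsWithStats(m)
    return [(c[i]+[c0,r0],s[i,4]) for i in np.argsort(-s[1:,4])[:3]+1] if k>1 else []
COL=dict(red=((0,150,90),(6,255,255)),yel=((22,150,100),(34,255,255)),blue=((105,150,60),(125,255,255)),green=((55,100,60),(80,255,255)),orange=((9,150,100),(19,255,255)))
HT=dict(red=.09,yel=.09,blue=.117,green=.078,orange=.078)
E
python3 - <<'E'
from h import *
for n in R:
    f=dict(np.load(n+"0.npz"))
    for k in COL:
        for c,s in cen(f,n,*COL[k]): print(n,k,c.round(1),s,ray(f,*c,HT[k]).round(4))
    P=P3(f);h=P[...,2]
    r0,r1,c0,c1=R[n];sub=P[r0:r1,c0:c1].reshape(-1,3)
    for a,b,t in((.119,.13,"crank"),(.108,.12,"knob/crank"),(.095,.108,"mid")):
        q=sub[(sub[:,2]>a)&(sub[:,2]<b)];q=q[q[:,1]>.03] if t!="knob/crank" else q[q[:,1]<.03];print(n,t,len(q),q.mean(0).round(4),q.min(0).round(3),q.max(0).round(3))
    # dial ring: black pixels
    g=cv2.cvtColor(f["img"],cv2.COLOR_BGR2GRAY);m=np.zeros_like(g)
    q=P.copy();sel=(abs(h-.09)<.006)&(g<45);ys,xs=np.nonzero(sel[r0:r1,c0:c1]);w=ray(f,xs+c0,ys+r0,.088)
    w=w[(w[:,1]>.05)];print("ring",len(w),cv2.minEnclosingCircle(w[:,:2].astype(np.float32)))
E
```

```text
top red [364.  212.5] 20 [ 0.4921 -0.1247  0.09  ]
top red [306.6 206.2] 9 [0.5213 0.0908 0.09  ]
top red [318.  201.5] 2 [0.5382 0.0473 0.09  ]
top yel [288.4 211.3] 10 [0.5037 0.1596 0.09  ]
top blue [320.  241.1] 64 [0.3868 0.0421 0.117 ]
top blue [335.5 208.5] 24 [ 0.5062 -0.018   0.117 ]
top green [335.1 186.5] 45 [ 0.5964 -0.0188  0.078 ]
top orange [335.5 216.9] 58 [ 0.4794 -0.0173  0.078 ]
top crank 7 [0.5343 0.16   0.1254] [0.53  0.157 0.119] [0.541 0.164 0.129]
top knob/crank 19 [ 0.5066 -0.0181  0.1151] [ 0.5   -0.027  0.109] [ 0.513 -0.009  0.119]
top mid 97 [0.5383 0.1273 0.0975] [0.484 0.047 0.095] [0.591 0.182 0.108]
ring 205 ((0.5388835668563843, 0.13128206133842468), 0.054924387484788895)
scene red [279.6 247.1] 41 [ 0.5789 -0.177   0.09  ]
scene red [278.  254.1] 22 [ 0.5979 -0.1958  0.09  ]
scene red [335.5 198.5] 4 [0.521  0.0884 0.09  ]
scene yel [347.5 188. ] 2 [0.5062 0.1552 0.09  ]
scene blue [307.4 207.4] 28 [ 0.5201 -0.0276  0.117 ]
scene green [324.7 229.3] 47 [ 0.5979 -0.0227  0.078 ]
scene orange [299.8 210.3] 21 [ 0.481  -0.0286  0.078 ]
scene crank 12 [0.5418 0.1582 0.1229] [0.537 0.153 0.121] [0.547 0.166 0.127]
scene knob/crank 34 [ 0.5122 -0.0214  0.1132] [ 0.502 -0.034  0.108] [ 0.519 -0.008  0.117]
scene mid 13 [0.5437 0.1561 0.1011] [0.539 0.15  0.095] [0.547 0.161 0.108]
ring 106 ((0.5460259914398193, 0.12174397706985474), 0.052540555596351624)
```

Emit:
move_arm --pt "-0.444 -0.331 0" --pt "-0.444 -0.331 0" --pt "-0.444 -0.331 0" --pt "-0.444 -0.331 0" --pt "-0.444 -0.331 0" --pt "-0.444 -0.331 0" --pt "-0.444 -0.331 0" --pt "-0.444 -0.331 0" --yaw '[-8,-15,-22,-29,-36,-43,-50,-57]' --grip '[0.5,0.5,0.5,0.5,0.5,0.5,0.5,0.5]' --force 25

```text
time_s: 0.77
position: [0.4135, 0.3591, 0.2054]
orientation: [[-0.833, -0.553, -0.0], [-0.553, 0.833, -0.0], [0.0, -0.0, -1.0]]
wrist_force: [1.0, 0.6, 0.8]
opening: 0.0476
grip_force: 0.0
```

Emit:
move_arm --pt "0.006 -0.225 0" --pt "0.006 -0.225 0" --pt "0.006 -0.225 0" --pt "0.006 -0.225 0" --pt "0.006 -0.225 0" --pt "0.006 -0.225 0" --pt "0.006 -0.225 0" --pt "0.006 -0.225 0" --yaw '[-4,-4,-4,-4,-4,-4,-4,-4]' --grip '[0.5,0.5,0.5,0.5,0.5,0.5,0.5,0.5]'

```text
time_s: 1.43
position: [0.5314, 0.1687, 0.2052]
orientation: [[-0.797, -0.604, -0.001], [-0.604, 0.797, -0.0], [0.001, 0.0, -1.0]]
wrist_force: [-0.2, -0.1, -0.6]
opening: 0.0471
grip_force: 0.0
```

```bash
cat >> h.py <<'E'
def to(x,y,z=None):
    s=state();d=np.array([x,y,s["position"][2] if z is None else z])-s["position"]
    return (s["orientation"].T@d).round(4)
def xang():
    o=state()["orientation"];return np.degrees(np.arctan2(o[1,0],o[0,0]))
E
python3 - <<'E'
from h import *
print(state()["position"],xang(),to(.538,.160,.101),state()["qpos"].round(2))
for n in R:
    f=grab_frame(n);np.savez(n+"1.npz",**f)
    cv2.imwrite(f"pics/{n}1.png",f["img"])
print(to(.538,.160,.101))
a=cv2.resize(dict(np.load("scene1.npz"))["img"][110:260,270:440],None,fx=4,fy=4,interpolation=cv2.INTER_CUBIC);cv2.imwrite("pics/c1.png",a)
E
```

```text
[0.53144974 0.16868264 0.20518588] -142.8517945176874 [-0.     -0.0109  0.1042] [-0.55  0.24  0.15  1.88 -0.04  1.03  1.84]
[ 0.0006 -0.0129  0.1043]
```

View pics/c1.png

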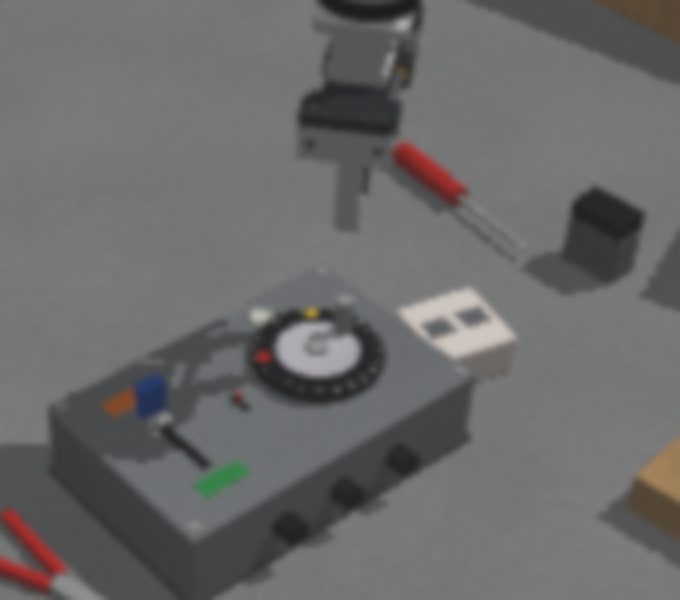

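The gripper hangs over the dial's near-left side, with the crank just below and beyond it at crop (345,310). The way down is clear.

Emit:
move_arm --pt "0 -0.0125 0.03" --pt "0 -0.0125 0.065" --pt "0 -0.0125 0.09" --pt "0 -0.0125 0.104" --pt "0 -0.0125 0.104" --pt "0 -0.0125 0.104" --pt "0 -0.0125 0.104" --pt "0 -0.0125 0.104" --yaw '[0,0,0,0,0,0,0,0]' --grip '[0.5,0.5,0.5,0.5,0.5,0.5,0.5,0.5]'

```text
time_s: 2.2
position: [0.5395, 0.1605, 0.1029]
orientation: [[-0.795, -0.606, 0.002], [-0.606, 0.795, 0.001], [-0.002, -0.0, -1.0]]
wrist_force: [-0.6, -0.1, 0.3]
opening: 0.0466
grip_force: 0.0
```

Emit:
move_arm --pt "0 0 0" --pt "0 0 0" --pt "0 0 0" --pt "0 0 0" --pt "0 0 0" --pt "0 0 0" --yaw '[0,0,0,0,0,0]' --grip '[0.1,0,0,0,0,0]' --force 20

```text
time_s: 2.7
position: [0.5388, 0.1601, 0.1017]
orientation: [[-0.796, -0.606, 0.0], [-0.606, 0.796, 0.0], [-0.0, 0.0, -1.0]]
wrist_force: [-1.5, 2.4, 1.5]
opening: 0.0141
grip_force: 20.0
```

```bash
python3 - <<'E'
from h import *
s=state();print(s["position"],xang(),s["opening"],s["wrist_force"])
f=grab_frame("top")
for k in("red","yel"):
    for c,n in cen(f,"top",*COL[k]): print(k,c,n,ray(f,*c,.09).round(4))
E
```

```text
[0.53882919 0.16013915 0.10166423] -142.71314785388893 0.014144034081726934 [-1.49503727  2.38337232  1.51772721]
red [364.  212.5] 20 [ 0.4921 -0.1247  0.09  ]
red [306.4 206.8] 5 [0.5191 0.0914 0.09  ]
red [318. 202.] 1 [0.5363 0.0473 0.09  ]
```

```bash
cat >> h.py <<'E'
def circ(p0,step,n,r=.030,th=-142.8,tilt=0,off=(0,0)):
    p=np.radians(p0+step*np.arange(n+1));w=r*np.stack([np.cos(p),np.sin(p)],-1);d=w[1:]-w[0]+np.array(off)
    t=np.radians(th);M=np.array([[np.cos(t),np.sin(t)],[np.sin(t),-np.cos(t)]])
    print("p_end",p0+step*n,[[round(a,4),round(b,4),0] for a,b in d@M.T])
E
python3 - <<'E'
from h import *
circ(93,-20,8)
E
```

```text
p_end -67 [[np.float64(-0.0075), np.float64(-0.0073), 0], [np.float64(-0.012), np.float64(-0.0166), 0], [np.float64(-0.0131), np.float64(-0.027), 0], [np.float64(-0.0105), np.float64(-0.0371), 0], [np.float64(-0.0046), np.float64(-0.0457), 0], [np.float64(0.0038), np.float64(-0.0518), 0], [np.float64(0.0138), np.float64(-0.0547), 0], [np.float64(0.0242), np.float64(-0.0539), 0]]
```

Emit:
move_arm --pt "-0.0075 -0.0073 0" --pt "-0.012 -0.0166 0" --pt "-0.0131 -0.027 0" --pt "-0.0105 -0.0371 0" --pt "-0.0046 -0.0457 0" --pt "0.0038 -0.0518 0" --pt "0.0138 -0.0547 0" --pt "0.0242 -0.0539 0" --yaw '[0,0,0,0,0,0,0,0]' --grip '[0,0,0,0,0,0,0,0]'

```text
time_s: 3.42
position: [0.5525, 0.1017, 0.1015]
orientation: [[-0.796, -0.605, 0.001], [-0.605, 0.796, 0.001], [-0.001, 0.001, -1.0]]
wrist_force: [0.3, 12.6, -1.1]
opening: 0.0146
grip_force: 20.0
```

```bash
python3 - <<'E'
from h import *
f=grab_frame("top");s=state();print(s["position"],xang(),s["opening"],s["wrist_force"])
for k in("red","yel"):
    for c,n in cen(f,"top",*COL[k],box=(180,227,270,314)): print(k,c,n,ray(f,*c,.09).round(4))
circ(-67,-26,8)
f=grab_frame("scene")
for k in("red","yel"):
    for c,n in cen(f,"scene",*COL[k],box=(180,220,325,375)): print(k,c,n,ray(f,*c,.09).round(4))
E
```

```text
[0.55067014 0.10099769 0.10136855] -142.79509202165406 0.014528902385276442 [-2.77460725 10.62622246  1.08488217]
p_end -275 [[np.float64(0.012), np.float64(0.0062), 0], [np.float64(0.0201), np.float64(0.017), 0], [np.float64(0.0226), np.float64(0.0302), 0], [np.float64(0.0191), np.float64(0.0433), 0], [np.float64(0.0102), np.float64(0.0534), 0], [np.float64(-0.0023), np.float64(0.0586), 0], [np.float64(-0.0157), np.float64(0.0579), 0], [np.float64(-0.0275), np.float64(0.0513), 0]]
red [360.5 192.5] 4 [0.5512 0.1725 0.09  ]
yel [354.8 205.6] 5 [0.5867 0.113  0.09  ]
```

Emit:
move_arm --pt "0.0114 0.007 0" --pt "0.0195 0.0178 0" --pt "0.022 0.031 0" --pt "0.0185 0.0441 0" --pt "0.0096 0.0542 0" --pt "-0.0029 0.0594 0" --pt "-0.0163 0.0587 0" --pt "-0.0281 0.0521 0" --yaw '[0,0,0,0,0,0,0,0]' --grip '[0,0,0,0,0,0,0,0]'

```text
time_s: 4.18
position: [0.5423, 0.1606, 0.1014]
orientation: [[-0.795, -0.606, -0.002], [-0.606, 0.795, -0.0], [0.002, 0.001, -1.0]]
wrist_force: [-4.9, -1.4, 6.6]
opening: 0.0146
grip_force: 20.0
```

```bash
python3 - <<'E'
from h import *
s=state();print(s["position"],xang(),s["opening"],s["wrist_force"])
f=grab_frame("scene");s=state();print(s["position"],s["wrist_force"])
for k in("red","yel"):
    for c,n in cen(f,"scene",*COL[k],box=(180,220,325,375)): print(k,c,n,ray(f,*c,.09).round(4))
circ(85,-26,8)
f=grab_frame("top")
for k in("red","yel"):
    for c,n in cen(f,"top",*COL[k],box=(180,227,270,314)): print(k,c,n,ray(f,*c,.09).round(4))
E
```

```text
[0.54228378 0.1606447  0.10136536] -142.6889601996528 0.014555642103413825 [-4.87548833 -1.42150475  6.61456075]
[0.54517489 0.16023284 0.10150451] [-2.15328953 -0.5511193   2.91278242]
red [335.  197.5] 2 [0.5162 0.0904 0.09  ]
yel [349. 188.] 3 [0.5094 0.1591 0.09  ]
p_end -123 [[np.float64(-0.0077), np.float64(-0.0111), 0], [np.float64(-0.0098), np.float64(-0.0244), 0], [np.float64(-0.0058), np.float64(-0.0373), 0], [np.float64(0.0035), np.float64(-0.0472), 0], [np.float64(0.0161), np.float64(-0.0519), 0], [np.float64(0.0295), np.float64(-0.0507), 0], [np.float64(0.0411), np.float64(-0.0437), 0], [np.float64(0.0484), np.float64(-0.0324), 0]]
red [305.16666667 208.83333333] 6 [0.5115 0.0962 0.09  ]
```

Emit:
move_arm --pt "-0.0077 -0.0111 0" --pt "-0.0098 -0.0244 0" --pt "-0.0058 -0.0373 0" --pt "0.0035 -0.0472 0" --pt "0.0161 -0.0519 0" --pt "0.0295 -0.0507 0" --pt "0.0411 -0.0437 0" --pt "0.0484 -0.0324 0" --yaw '[0,0,0,0,0,0,0,0]' --grip '[0,0,0,0,0,0,0,0]'

```text
time_s: 4.95
position: [0.525, 0.1038, 0.1018]
orientation: [[-0.797, -0.604, 0.003], [-0.604, 0.797, 0.0], [-0.003, -0.002, -1.0]]
wrist_force: [10.4, 2.0, -6.1]
opening: 0.0146
grip_force: 20.0
```

```bash
python3 - <<'E'
from h import *
f=grab_frame("scene");s=state();print(s["position"],s["wrist_force"])
for k in("red","yel"):
    for c,n in cen(f,"scene",*COL[k],box=(180,220,325,375)): print(k,c,n,ray(f,*c,.09).round(4))
circ(-123,-24,8)
f=grab_frame("top");s=state();print(s["position"],s["wrist_force"])
for k in("red","yel"):
    for c,n in cen(f,"top",*COL[k],box=(180,227,270,314)): print(k,c,n,ray(f,*c,.09).round(4))
E
```

```text
[0.52259597 0.1053388  0.1015668 ] [1.99345211 4.0674095  0.3069876 ]
red [362.2 199.6] 5 [0.5807 0.1518 0.09  ]
yel [342.8 204.6] 5 [0.5585 0.0867 0.09  ]
p_end -315 [[np.float64(0.0017), np.float64(0.0124), 0], [np.float64(-0.0018), np.float64(0.0243), 0], [np.float64(-0.0098), np.float64(0.0339), 0], [np.float64(-0.0211), np.float64(0.0393), 0], [np.float64(-0.0335), np.float64(0.0397), 0], [np.float64(-0.0451), np.float64(0.035), 0], [np.float64(-0.0537), np.float64(0.026), 0], [np.float64(-0.0579), np.float64(0.0142), 0]]
[0.52316479 0.10537086 0.10165845] [-1.42166196  2.53599989  0.29528275]
```

Emit:
move_arm --pt "0.0017 0.0124 0" --pt "-0.0018 0.0243 0" --pt "-0.0098 0.0339 0" --pt "-0.0211 0.0393 0" --pt "-0.0335 0.0397 0" --pt "-0.0451 0.035 0" --pt "-0.0537 0.026 0" --pt "-0.0579 0.0142 0" --yaw '[0,0,0,0,0,0,0,0]' --grip '[0,0,0,0,0,0,0,0]'

```text
time_s: 5.72
position: [0.5613, 0.1524, 0.1014]
orientation: [[-0.795, -0.606, -0.002], [-0.606, 0.795, 0.0], [0.001, 0.001, -1.0]]
wrist_force: [-8.5, 3.7, 6.9]
opening: 0.0145
grip_force: 20.0
```

Emit:
move_arm --pt "0 0 0" --pt "0 0 0" --pt "0 0 0" --yaw '[0,0,0]' --grip '[0,0,0]'

```text
time_s: 5.97
position: [0.5623, 0.1506, 0.1017]
orientation: [[-0.797, -0.605, 0.001], [-0.605, 0.797, -0.001], [-0.0, -0.001, -1.0]]
wrist_force: [2.0, -1.1, 3.1]
opening: 0.0147
grip_force: 20.0
```

```bash
python3 - <<'E'
from h import *
circ(45,-4,4)
for n in("scene","top"):
    f=grab_frame(n);s=state();print(s["position"],s["wrist_force"])
    for k in("red","yel"):
        for c,m in cen(f,n,*COL[k],box=(180,220,325,375) if n=="scene" else (180,227,270,314)): print(k,c,m,ray(f,*c,.09).round(4))
    np.savez(n+"2.npz",**f)
a=cv2.resize(dict(np.load("scene2.npz"))["img"][175:225,320:385],None,fx=6,fy=6,interpolation=cv2.INTER_CUBIC)
b=cv2.resize(f["img"][180:230,270:325],None,fx=6,fy=6,interpolation=cv2.INTER_CUBIC)
cv2.imwrite("pics/c2.png",np.hstack([a,b]))
E
```

```text
p_end 29 [[np.float64(-0.0002), np.float64(-0.0021), 0], [np.float64(-0.0003), np.float64(-0.0042), 0], [np.float64(-0.0002), np.float64(-0.0063), 0], [np.float64(0.0), np.float64(-0.0084), 0]]
[0.56208773 0.15091214 0.10163777] [ 1.63549832 -1.83277824  2.83669306]
red [338. 191.] 1 [0.4976 0.1201 0.09  ]
[0.56193376 0.15109444 0.10162506] [ 0.73585028 -2.08389148  3.13618957]
```

View pics/c2.png

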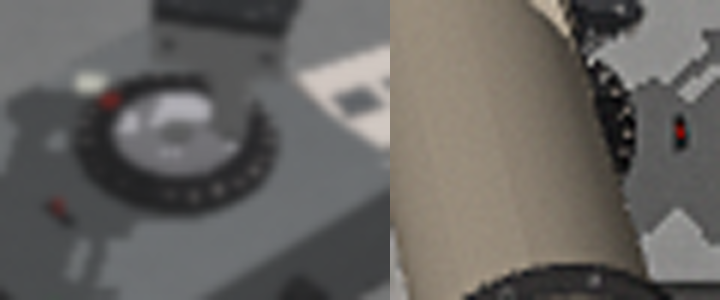

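The left half (scene view) shows the red mark at crop (110,99), just short of the white pointer at (92,82). In the right half (top view) the arm hides the dial.

```bash
cat >> h.py <<'E'
from scipy.optimize import least_squares
def mk(f,kind,box=(180,215,328,378)):
    r0,r1,c0,c1=box;i=f["img"][r0:r1,c0:c1].astype(float);b,g,r=i[...,0],i[...,1],i[...,2]
    w={"red":r-np.maximum(g,b),"yel":np.minimum(r,g)-b,"white":np.minimum(np.minimum(r,g),b)-110}[kind]
    w=np.clip(w-(35 if kind!="white" else 40),0,None)
    if w.max()<15:return None
    v,u=np.unravel_index(w.argmax(),w.shape);m=np.zeros_like(w);m[max(v-2,0):v+3,max(u-2,0):u+3]=1;w=w*m
    V,U=np.mgrid[r0:r1,c0:c1];return (w*U).sum()/w.sum(),(w*V).sum()/w.sum()
E
python3 - <<'E'
from h import *
q=np.array([(.521,.0884),(.5512,.1725),(.5162,.0904),(.5807,.1518),(.5062,.1552),(.5867,.113),(.5094,.1591),(.5585,.0867)])
s=least_squares(lambda a:np.hypot(*(q-a).T)-.046,(.54,.13));A=s.x;print(A,s.fun.round(4))
for n in "012":
    f=dict(np.load(f"scene{n}.npz"))
    for k,b in(("red",(180,215,328,378)),("yel",(180,215,328,378)),("white",(180,194,328,340))):
        c=mk(f,k,b)
        if c is None: print(n,k,None);continue
        w=ray(f,*c,.09 if k!="white" else .088)[:2];d=w-A;print(n,k,np.round(c,1),w.round(4),"r",np.hypot(*d).round(4),"ang",np.degrees(np.arctan2(d[1],d[0])).round(1)%360)
E
```

```text
[0.54264907 0.12808038] [-0.0008 -0.0008  0.     -0.0012 -0.0006  0.0006 -0.0005 -0.0017]
0 red [335.5 198.8] [0.5219 0.0874] r 0.0456 ang 243.0
0 yel [347.4 187.7] [0.5048 0.1558] r 0.0469 ang 143.8
0 white [334.4 188.4] [0.4777 0.1214] r 0.0653 ang 185.9
1 red [335.5 198.8] [0.5219 0.0875] r 0.0456 ang 243.0
1 yel [347.4 187.7] [0.5048 0.1558] r 0.0469 ang 143.8
1 white [334.3 188.4] [0.4776 0.1213] r 0.0654 ang 186.0
2 red [337.9 191.3] [0.4983 0.1188] r 0.0453 ang 191.8
2 yel None
2 white [334.4 188.3] [0.4775 0.1216] r 0.0655 ang 185.6
```

Emit:
move_arm --pt "-0.0002 -0.0021 0" --pt "-0.0003 -0.0042 0" --pt "-0.0002 -0.0063 0" --pt "-0.0002 -0.0068 0" --pt "-0.0002 -0.0068 0" --pt "-0.0002 -0.0068 0" --yaw '[0,0,0,0,0,0]' --grip '[0,0,0,0,0,0]'

```text
time_s: 6.57
position: [0.5652, 0.1473, 0.1015]
orientation: [[-0.795, -0.606, -0.001], [-0.606, 0.795, 0.001], [0.001, 0.001, -1.0]]
wrist_force: [-4.0, 3.8, 6.4]
opening: 0.0145
grip_force: 20.0
```

```bash
cat >> h.py <<'E'
A=np.array([.54265,.1281])
def angs(n="scene"):
    f=grab_frame(n)
    for k in("red","yel"):
        c=mk(f,k)
        if c is None: continue
        w=ray(f,*c,.09)[:2];d=w-A;print(k,np.round(c,1),"r",np.hypot(*d).round(4),"ang",np.degrees(np.arctan2(d[1],d[0])).round(1)%360)
    s=state();d=s["position"][:2]-[.540,.1295];print(s["time_s"],s["position"].round(4),s["wrist_force"].round(1),"tcp ang",np.degrees(np.arctan2(d[1],d[0])).round(1),np.hypot(*d).round(4),"open",s["opening"],"x",xang().round(1))
    return f
E
python3 - <<'E'
from h import *
f=angs()
cv2.imwrite("pics/c3.png",cv2.resize(f["img"][175:225,320:385],None,fx=8,fy=8,interpolation=cv2.INTER_CUBIC))
for p in(29,32): circ(p,25,8)
E
```

```text
red [338.9 190.4] r 0.0456 ang 184.5
6.6167 [0.5652 0.1473 0.1015] [-4.4  2.1  5.5] tcp ang 35.2 0.0309 open 0.014630147512222233 x -142.7
p_end 229 [[np.float64(0.001), np.float64(0.0129), 0], [np.float64(0.0073), np.float64(0.0243), 0], [np.float64(0.0179), np.float64(0.0319), 0], [np.float64(0.0306), np.float64(0.0343), 0], [np.float64(0.0432), np.float64(0.0311), 0], [np.float64(0.0533), np.float64(0.0228), 0], [np.float64(0.0589), np.float64(0.0111), 0], [np.float64(0.0591), np.float64(-0.0019), 0]]
p_end 232 [[np.float64(0.0017), np.float64(0.0129), 0], [np.float64(0.0086), np.float64(0.0239), 0], [np.float64(0.0195), np.float64(0.0309), 0], [np.float64(0.0324), np.float64(0.0326), 0], [np.float64(0.0448), np.float64(0.0288), 0], [np.float64(0.0544), np.float64(0.02), 0], [np.float64(0.0594), np.float64(0.008), 0], [np.float64(0.0589), np.float64(-0.0049), 0]]
```

View pics/c3.png

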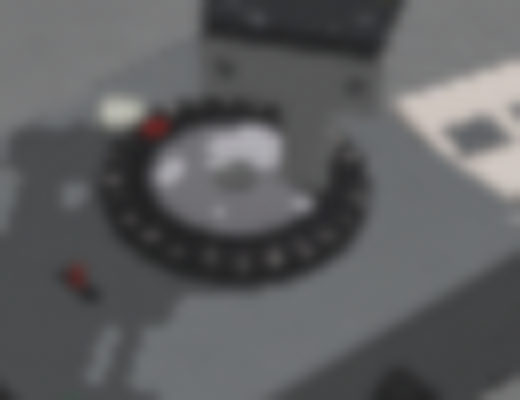

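The red mark is at crop (155,127), about 6° short of the pointer at (122,112). I'll nudge it a little further clockwise.

Emit:
move_arm --pt "0.0002 -0.0016 0" --pt "0.0004 -0.003 0" --pt "0.0004 -0.003 0" --pt "0.0004 -0.003 0" --pt "0.0004 -0.003 0" --yaw '[0,0,0,0,0]' --grip '[0,0,0,0,0]'

```text
time_s: 7.03
position: [0.5668, 0.1447, 0.1015]
orientation: [[-0.795, -0.606, -0.001], [-0.606, 0.795, 0.001], [0.0, 0.001, -1.0]]
wrist_force: [-3.3, 3.0, 4.5]
opening: 0.0147
grip_force: 20.0
```

```bash
python3 - <<'E'
from h import *
f=angs();f=angs()
circ(27,25,8)
circ(227,25,8)
E
```

```text
red [339.9 189.9] r 0.0453 ang 179.0
7.0833 [0.5668 0.1447 0.1015] [-3.6  3.   4.8] tcp ang 29.5 0.0308 open 0.01474299276176688 x -142.7
red [339.9 189.9] r 0.0454 ang 178.9
7.1333 [0.5668 0.1447 0.1015] [-3.2  2.6  5.5] tcp ang 29.5 0.0309 open 0.014391004497612573 x -142.7
p_end 227 [[np.float64(0.0005), np.float64(0.013), 0], [np.float64(0.0065), np.float64(0.0245), 0], [np.float64(0.0168), np.float64(0.0325), 0], [np.float64(0.0294), np.float64(0.0353), 0], [np.float64(0.0421), np.float64(0.0325), 0], [np.float64(0.0524), np.float64(0.0247), 0], [np.float64(0.0585), np.float64(0.0132), 0], [np.float64(0.0591), np.float64(0.0002), 0]]
p_end 427 [[np.float64(-0.0049), np.float64(-0.012), 0], [np.float64(-0.0145), np.float64(-0.0208), 0], [np.float64(-0.0268), np.float64(-0.0248), 0], [np.float64(-0.0397), np.float64(-0.0231), 0], [np.float64(-0.0507), np.float64(-0.0162), 0], [np.float64(-0.0577), np.float64(-0.0053), 0], [np.float64(-0.0595), np.float64(0.0076), 0], [np.float64(-0.0556), np.float64(0.02), 0]]
```

Emit:
move_arm --pt "0.0005 0.013 0" --pt "0.0065 0.0245 0" --pt "0.0168 0.0325 0" --pt "0.0294 0.0353 0" --pt "0.0421 0.0325 0" --pt "0.0524 0.0247 0" --pt "0.0585 0.0132 0" --pt "0.0591 0.0002 0" --yaw '[0,0,0,0,0,0,0,0]' --grip '[0,0,0,0,0,0,0,0]'

```text
time_s: 7.8
position: [0.5189, 0.1083, 0.1016]
orientation: [[-0.795, -0.607, -0.001], [-0.607, 0.795, 0.001], [0.0, 0.001, -1.0]]
wrist_force: [0.6, 6.1, 0.4]
opening: 0.0143
grip_force: 20.0
```

Emit:
move_arm --pt "-0.0049 -0.012 0" --pt "-0.0145 -0.0208 0" --pt "-0.0268 -0.0248 0" --pt "-0.0397 -0.0231 0" --pt "-0.0507 -0.0162 0" --pt "-0.0577 -0.0053 0" --pt "-0.0595 0.0076 0" --pt "-0.0556 0.02 0" --yaw '[0,0,0,0,0,0,0,0]' --grip '[0,0,0,0,0,0,0,0]'

```text
time_s: 8.47
position: [0.5535, 0.1577, 0.1015]
orientation: [[-0.796, -0.605, 0.001], [-0.605, 0.796, -0.001], [0.0, -0.001, -1.0]]
wrist_force: [4.0, -6.2, 4.4]
opening: 0.0145
grip_force: 20.0
```

```bash
python3 - <<'E'
from h import *
f=angs();f=angs()
circ(67,10,5)
E
```

```text
red [335.6 193.7] r 0.0461 ang 210.4
8.5167 [0.551  0.159  0.1013] [-1.7 -3.4  9.5] tcp ang 69.5 0.0315 open 0.014823920970835246 x -142.7
red [335.2 194.7] r 0.0459 ang 217.3
yel [352.9 188.4] r 0.0463 ang 120.4
8.5667 [0.5514 0.1585 0.1014] [-3.3 -1.   7.4] tcp ang 68.5 0.0312 open 0.014686651562124495 x -142.6
p_end 117 [[np.float64(0.003), np.float64(0.0043), 0], [np.float64(0.0067), np.float64(0.008), 0], [np.float64(0.0109), np.float64(0.011), 0], [np.float64(0.0157), np.float64(0.0132), 0], [np.float64(0.0207), np.float64(0.0146), 0]]
```

Emit:
move_arm --pt "0.003 0.0043 0" --pt "0.0067 0.008 0" --pt "0.0109 0.011 0" --pt "0.0157 0.0132 0" --pt "0.0207 0.0146 0" --pt "0.0207 0.0146 0" --pt "0.0207 0.0146 0" --pt "0.0207 0.0146 0" --yaw '[0,0,0,0,0,0,0,0]' --grip '[0,0,0,0,0,0,0,0]'

```text
time_s: 9.23
position: [0.527, 0.1572, 0.1015]
orientation: [[-0.796, -0.606, -0.001], [-0.606, 0.796, 0.0], [0.0, 0.0, -1.0]]
wrist_force: [-0.0, 1.8, 6.7]
opening: 0.0144
grip_force: 20.0
```

```bash
python3 - <<'E'
from h import *
f=angs();f=angs()
circ(117,3,5)
E
```

```text
red [338.2 202. ] r 0.0445 ang 266.2
yel [342.2 188.5] r 0.0472 ang 165.9
9.2833 [0.527  0.1572 0.1015] [-1.   1.2  6.6] tcp ang 115.2 0.0306 open 0.014835825112329741 x -142.7
red [338.2 202. ] r 0.0447 ang 266.1
yel [342.2 188.5] r 0.0473 ang 165.8
9.3333 [0.527  0.1572 0.1015] [-1.7  1.7  5.4] tcp ang 115.1 0.0306 open 0.01428836335688772 x -142.7
p_end 132 [[np.float64(0.0016), np.float64(0.0002), 0], [np.float64(0.0031), np.float64(0.0004), 0], [np.float64(0.0047), np.float64(0.0005), 0], [np.float64(0.0063), np.float64(0.0005), 0], [np.float64(0.0078), np.float64(0.0004), 0]]
```

Emit:
move_arm --pt "0.0031 0.0004 0" --pt "0.006 0.0005 0" --pt "0.007 0.0005 0" --pt "0.007 0.0005 0" --pt "0.007 0.0005 0" --pt "0.007 0.0005 0" --yaw '[0,0,0,0,0,0]' --grip '[0,0,0,0,0,0]'

```text
time_s: 9.83
position: [0.5212, 0.1533, 0.1015]
orientation: [[-0.796, -0.606, -0.0], [-0.606, 0.796, 0.0], [0.0, 0.0, -1.0]]
wrist_force: [0.0, 3.8, 5.4]
opening: 0.0142
grip_force: 20.0
```

```bash
python3 - <<'E'
from h import *
f=angs();f=angs()
cv2.imwrite("pics/c4.png",cv2.resize(f["img"][175:225,320:385],None,fx=8,fy=8,interpolation=cv2.INTER_CUBIC))
E
```

```text
red [340.1 203.5] r 0.045 ang 277.8
yel [340.  189.8] r 0.0457 ang 178.3
9.8833 [0.5212 0.1534 0.1016] [1.2 3.5 5.8] tcp ang 128.2 0.0304 open 0.014704411626202073 x -142.7
red [340.1 203.5] r 0.045 ang 277.8
yel [340.  189.8] r 0.0457 ang 178.3
9.9333 [0.5212 0.1534 0.1015] [0.  4.2 6.3] tcp ang 128.2 0.0304 open 0.014570716316967132 x -142.7
```

View pics/c4.png

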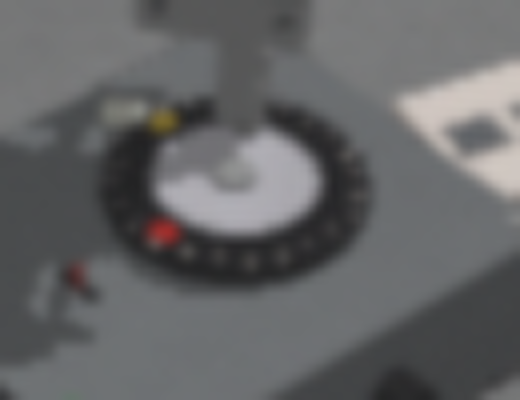

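The yellow mark is at crop (163,120), beside the pointer, at the same spot where the red mark stopped (about 179°). Next comes the slow clockwise turn. I'll use a light grip and keep the tool's x axis tangential, so the pads slip before the stop can be forced.

Emit:
move_arm --pt "-0.0026 -0.0001 0" --pt "-0.0052 -0.0005 0" --pt "-0.0078 -0.001 0" --pt "-0.0103 -0.0018 0" --pt "-0.0127 -0.0028 0" --pt "-0.015 -0.004 0" --pt "-0.0172 -0.0054 0" --pt "-0.0193 -0.007 0" --yaw '[5,10,15,20,25,30,35,40]' --grip '[0,0,0,0,0,0,0,0]' --force 9

```text
time_s: 10.6
position: [0.5402, 0.1607, 0.1016]
orientation: [[-0.999, 0.051, -0.001], [0.051, 0.999, 0.001], [0.001, 0.001, -1.0]]
wrist_force: [-2.9, 9.7, 8.5]
opening: 0.0145
grip_force: 9.0
```

```bash
cat >> h.py <<'E'
def tang():
    s=state();print("force in tool x,y,z",(s["orientation"].T@s["wrist_force"]).round(1))
E
python3 - <<'E'
from h import *
f=angs();tang();f=angs();tang()
E
```

```text
red [335.2 198.3] r 0.0459 ang 240.2
10.65 [0.5407 0.1607 0.1016] [-2.   9.8  7.8] tcp ang 88.7 0.0312 open 0.014790695033288581 x 176.7
force in tool x,y,z [ 2.6  9.7 -7.8]
red [335.2 198. ] r 0.0458 ang 238.3
10.7 [0.5406 0.1607 0.1016] [-1.3  8.8  8.8] tcp ang 88.9 0.0312 open 0.01466630149646099 x 177.1
force in tool x,y,z [ 1.8  8.7 -8.8]
```

Emit:
move_arm --pt "-0.0021 0.0003 0" --pt "-0.0042 0.0004 0" --pt "-0.0062 0.0001 0" --pt "-0.0062 0.0001 0" --yaw '[4,8,12,12]' --grip '[0,0,0,0]'

```text
time_s: 11.03
position: [0.5471, 0.1602, 0.1016]
orientation: [[-0.966, 0.258, -0.0], [0.258, 0.966, 0.001], [0.0, 0.001, -1.0]]
wrist_force: [-0.9, 7.3, 7.1]
opening: 0.0147
grip_force: 9.0
```

```bash
python3 - <<'E'
from h import *
f=angs();tang()
E
```

```text
red [335. 196.] r 0.046 ang 225.8
11.0833 [0.547  0.1603 0.1016] [1.3 7.5 6.8] tcp ang 77.1 0.0316 open 0.014208638827045888 x 165.2
force in tool x,y,z [ 0.7  7.6 -6.7]
```

Emit:
move_arm --pt "-0.0017 0.0003 0" --pt "-0.0035 0.0003 0" --pt "-0.0052 0.0 0" --pt "-0.0052 0.0 0" --yaw '[3.3,6.7,10,10]' --grip '[0,0,0,0]'

```text
time_s: 11.42
position: [0.5521, 0.1589, 0.1016]
orientation: [[-0.907, 0.421, -0.0], [0.421, 0.907, 0.001], [0.001, 0.001, -1.0]]
wrist_force: [0.5, 8.8, 7.4]
opening: 0.014
grip_force: 9.0
```

```bash
python3 - <<'E'
from h import *
f=angs();tang()
E
```

```text
red [335.4 194.5] r 0.0455 ang 215.6
11.4667 [0.5521 0.1588 0.1016] [1.3 7.2 6. ] tcp ang 67.5 0.0317 open 0.01462828367120313 x 155.2
force in tool x,y,z [ 1.9  7.1 -6. ]
```

Emit:
move_arm --pt "-0.0017 -0.0001 0" --pt "-0.0035 -0.0002 0" --pt "-0.0052 -0.0005 0" --pt "-0.0052 -0.0005 0" --yaw '[3.3,6.7,10,10]' --grip '[0,0,0,0]'

```text
time_s: 11.8
position: [0.5571, 0.1562, 0.1017]
orientation: [[-0.82, 0.572, 0.001], [0.572, 0.82, 0.001], [0.0, 0.001, -1.0]]
wrist_force: [2.3, 8.4, 5.0]
opening: 0.0148
grip_force: 9.0
```

```bash
python3 - <<'E'
from h import *
f=angs();tang()
E
```

```text
red [336.  192.9] r 0.0463 ang 204.8
11.85 [0.557  0.1563 0.1017] [3.4 8.1 5. ] tcp ang 57.6 0.0317 open 0.014579975718457141 x 145.2
force in tool x,y,z [ 1.8  8.6 -5. ]
```

Emit:
move_arm --pt "-0.0017 -0.0001 0" --pt "-0.0035 -0.0002 0" --pt "-0.0052 -0.0005 0" --pt "-0.0052 -0.0005 0" --yaw '[3.3,6.7,10,10]' --grip '[0,0,0,0]'

```text
time_s: 12.18
position: [0.5614, 0.1528, 0.1017]
orientation: [[-0.708, 0.706, 0.001], [0.706, 0.708, 0.001], [-0.0, 0.002, -1.0]]
wrist_force: [5.2, 8.0, 3.9]
opening: 0.0145
grip_force: 9.0
```

```bash
python3 - <<'E'
from h import *
f=angs();tang()
E
```

```text
red [337.4 191.4] r 0.046 ang 193.8
12.2333 [0.5614 0.1528 0.1018] [4.7 7.1 3.2] tcp ang 47.5 0.0316 open 0.014668282525221956 x 135.2
force in tool x,y,z [ 1.7  8.4 -3.2]
```

Emit:
move_arm --pt "-0.0017 -0.0001 0" --pt "-0.0035 -0.0002 0" --pt "-0.0052 -0.0005 0" --pt "-0.0052 -0.0005 0" --yaw '[3.3,6.7,10,10]' --grip '[0,0,0,0]'

```text
time_s: 12.57
position: [0.565, 0.1487, 0.1018]
orientation: [[-0.575, 0.818, 0.002], [0.818, 0.575, 0.001], [-0.0, 0.002, -1.0]]
wrist_force: [6.1, 7.7, 3.1]
opening: 0.0148
grip_force: 9.0
```

```bash
python3 - <<'E'
from h import *
f=angs();tang()
E
```

```text
red [339.  190.3] r 0.0458 ang 183.7
12.6167 [0.5649 0.1487 0.1018] [5.1 6.4 3.2] tcp ang 37.7 0.0315 open 0.014461004253743873 x 125.2
force in tool x,y,z [ 2.3  7.9 -3.2]
```

Emit:
move_arm --pt "-0.0017 -0.0001 0" --pt "-0.0035 -0.0002 0" --pt "-0.0052 -0.0005 0" --pt "-0.0052 -0.0005 0" --yaw '[3.3,6.7,10,10]' --grip '[0,0,0,0]'

```text
time_s: 12.95
position: [0.5678, 0.1438, 0.1019]
orientation: [[-0.423, 0.906, 0.002], [0.906, 0.423, 0.001], [-0.0, 0.002, -1.0]]
wrist_force: [9.1, 5.8, 1.8]
opening: 0.0147
grip_force: 9.0
```

```bash
python3 - <<'E'
from h import *
f=angs();tang()
E
```

```text
red [341.  189.2] r 0.0461 ang 172.5
13.0 [0.5678 0.1439 0.1019] [8.5 5.  1.8] tcp ang 27.3 0.0313 open 0.014820548840934908 x 115.2
force in tool x,y,z [ 0.9  9.9 -1.8]
```

Emit:
move_arm --pt "-0.0017 -0.0001 0" --pt "-0.0035 -0.0002 0" --pt "-0.0052 -0.0005 0" --pt "-0.0052 -0.0005 0" --yaw '[3.3,6.7,10,10]' --grip '[0,0,0,0]'

```text
time_s: 13.33
position: [0.5698, 0.1378, 0.1019]
orientation: [[-0.259, 0.966, 0.003], [0.966, 0.259, -0.001], [-0.001, 0.002, -1.0]]
wrist_force: [9.1, 1.0, 2.5]
opening: 0.0144
grip_force: 9.0
```

```bash
python3 - <<'E'
from h import *
f=angs();tang()
E
```

```text
red [343.8 188.3] r 0.0462 ang 159.2
13.3833 [0.5698 0.1378 0.1019] [9.9 0.7 1.9] tcp ang 15.6 0.0309 open 0.015067548703173771 x 105.2
force in tool x,y,z [-1.9  9.7 -1.9]
```

Emit:
move_arm --pt "-0.0014 0 0" --pt "-0.0028 -0.0001 0" --pt "-0.0042 -0.0003 0" --pt "-0.0042 -0.0003 0" --yaw '[2.7,5.3,8,8]' --grip '[0,0,0,0]'

```text
time_s: 13.72
position: [0.5705, 0.1342, 0.1019]
orientation: [[-0.123, 0.992, 0.003], [0.992, 0.123, 0.0], [-0.0, 0.003, -1.0]]
wrist_force: [8.4, 4.2, 1.8]
opening: 0.0146
grip_force: 9.0
```

```bash
python3 - <<'E'
from h import *
f=angs();tang();g=dict(np.load("scene0.npz"))
# red overload pin in the scene
for q in(g,f): print("pin",mk(q,"red",(204,216,322,336)))
E
```

```text
red [345. 188.] r 0.0464 ang 153.7
yel [363.5 196.4] r 0.0482 ang 52.7
13.7667 [0.5705 0.1343 0.1019] [9.7 3.7 1.3] tcp ang 8.9 0.0309 open 0.014888994915258972 x 97.2
force in tool x,y,z [ 2.4 10.1 -1.2]
pin None
pin None
```

Emit:
move_arm --pt "-0.0017 -0.0001 0" --pt "-0.0035 -0.0002 0" --pt "-0.0052 -0.0005 0" --pt "-0.0052 -0.0005 0" --yaw '[3.3,6.7,10,10]' --grip '[0,0,0,0]'

```text
time_s: 14.1
position: [0.5706, 0.1293, 0.1019]
orientation: [[0.052, 0.999, 0.002], [0.999, -0.052, 0.0], [0.001, 0.002, -1.0]]
wrist_force: [8.5, 4.4, 2.2]
opening: 0.0149
grip_force: 9.0
```

```bash
python3 - <<'E'
from h import *
f=angs();tang()
E
```

```text
red [345.3 188.1] r 0.0461 ang 152.8
yel [363.  196.1] r 0.0465 ang 54.5
14.15 [0.5706 0.1294 0.1019] [8.8 4.9 1.2] tcp ang -0.1 0.0306 open 0.014428788386147013 x 87.2
force in tool x,y,z [ 5.3  8.6 -1.1]
```

The dial stayed at 153° while the hand moved on 9° and the pads slipped, so this looks like the stop. I'll regrip centred and confirm it with a small push.

Emit:
move_arm --pt "0 0 0" --pt "0 0 0" --pt "0 0 0" --pt "0.0047 0 0" --pt "0.0047 0 0" --pt "0.0047 0 0" --yaw '[0,0,0,-4,-8,-8]' --grip '[0.3,0.3,0.3,0.3,0.3,0.3]'

```text
time_s: 14.65
position: [0.5689, 0.1335, 0.1012]
orientation: [[-0.096, 0.995, -0.001], [0.995, 0.096, -0.0], [-0.0, -0.001, -1.0]]
wrist_force: [0.3, -0.2, -0.8]
opening: 0.0281
grip_force: 0.0
```

Emit:
move_arm --pt "0 0 0" --pt "0 0 0" --pt "0 0 0" --pt "0 0 0" --pt "0 0 0" --yaw '[0,0,0,0,0]' --grip '[0,0,0,0,0]' --force 16

```text
time_s: 15.07
position: [0.5706, 0.1335, 0.1017]
orientation: [[-0.09, 0.996, 0.002], [0.996, 0.09, -0.0], [-0.0, 0.002, -1.0]]
wrist_force: [7.6, 0.5, -4.3]
opening: 0.0145
grip_force: 16.0
```

Emit:
move_arm --pt "-0.0008 0 0" --pt "-0.0016 0 0" --pt "-0.002 0 0" --pt "-0.002 0 0" --yaw '[1.5,3,4,4]' --grip '[0,0,0,0]'

```text
time_s: 15.4
position: [0.5707, 0.1325, 0.1017]
orientation: [[-0.02, 1.0, 0.002], [1.0, 0.02, 0.001], [0.001, 0.002, -1.0]]
wrist_force: [6.7, 4.6, -4.4]
opening: 0.0147
grip_force: 16.0
```

```bash
python3 - <<'E'
from h import *
f=angs();tang()
E
```

```text
red [345.1 188. ] r 0.0463 ang 153.4
yel [363.3 196.2] r 0.0477 ang 54.0
15.45 [0.5708 0.1325 0.1018] [ 6.4  4.2 -4.4] tcp ang 5.7 0.0309 open 0.0143345957478959 x 91.2
force in tool x,y,z [4.1 6.5 4.4]
```

Emit:
move_arm --pt "-0.0008 0 0" --pt "-0.0016 0 0" --pt "-0.0024 0 0" --pt "-0.0024 0 0" --pt "-0.0024 0 0" --yaw '[1.5,3,4,4,4]' --grip '[0,0,0,0,0]'

```text
time_s: 15.87
position: [0.5708, 0.1311, 0.1018]
orientation: [[0.048, 0.999, 0.002], [0.999, -0.048, 0.002], [0.002, 0.002, -1.0]]
wrist_force: [7.6, 9.4, -4.8]
opening: 0.0142
grip_force: 16.0
```

```bash
python3 - <<'E'
from h import *
f=angs();tang()
E
```

```text
red [345.5 187.9] r 0.0465 ang 151.5
yel [363.  196.5] r 0.0463 ang 52.3
15.9167 [0.5708 0.1311 0.1018] [ 7.4  8.5 -4.7] tcp ang 3.0 0.0309 open 0.014283420586660498 x 87.2
force in tool x,y,z [8.8 7.  4.7]
```

The force rose to about 9 N while the dial gave only 2°, which matches the catch's spring. The stop is confirmed about 126° after yellow. I'll release the crank and go to the bolt.

Emit:
move_arm --pt "0 0 0" --pt "0 0 0" --pt "0 0 0" --pt "0 0 -0.03" --pt "0 0 -0.06" --pt "0 0 -0.09" --pt "0 0 -0.09" --pt "0 0 -0.09" --yaw '[0,0,0,0,0,0,0,0]' --grip '[0.45,0.45,0.45,0.45,0.45,0.45,0.45,0.45]'

```text
time_s: 16.58
position: [0.5703, 0.1294, 0.1928]
orientation: [[0.048, 0.999, 0.002], [0.999, -0.048, 0.001], [0.002, 0.002, -1.0]]
wrist_force: [-0.3, 0.7, -0.3]
opening: 0.0422
grip_force: 0.0
```

```bash
python3 - <<'E'
from h import *
f=angs();print(to(.508,-.0197))
E
```

```text
red [344.9 188.1] r 0.0463 ang 154.5
yel [362.7 196. ] r 0.0459 ang 55.4
16.6333 [0.5695 0.1294 0.1915] [ 0.5 -0.6 -0.4] tcp ang -0.3 0.0295 open 0.04255109632334071 x 87.3
[-1.518e-01 -5.430e-02 -1.000e-04]
```

Emit:
move_arm --pt "-0.03 -0.011 0" --pt "-0.06 -0.022 0" --pt "-0.09 -0.032 0" --pt "-0.12 -0.043 0" --pt "-0.152 -0.054 0" --pt "-0.152 -0.054 0" --pt "-0.152 -0.054 0" --pt "-0.152 -0.054 0" --yaw '[-7,-14,-21,-28,-35,-42,-49,-56]' --grip '[0.5,0.5,0.5,0.5,0.5,0.5,0.5,0.5]'

```text
time_s: 17.3
position: [0.5075, -0.0206, 0.1905]
orientation: [[-0.804, 0.594, -0.002], [0.594, 0.804, -0.0], [0.001, -0.001, -1.0]]
wrist_force: [-0.3, 0.2, 0.6]
opening: 0.0472
grip_force: 0.0
```

Emit:
move_arm --pt "0 0 0" --pt "0 0 0" --pt "0 0 0" --pt "0 0 0" --pt "0 0 0" --pt "0 0 0" --yaw '[-7,-14,-21,-28,-35.4,-35.4]' --grip '[0.5,0.5,0.5,0.5,0.5,0.5]'

```text
time_s: 17.8
position: [0.5077, -0.0201, 0.1903]
orientation: [[-1.0, 0.017, -0.002], [0.017, 1.0, -0.0], [0.002, -0.0, -1.0]]
wrist_force: [-0.1, 0.3, -0.6]
opening: 0.0468
grip_force: 0.0
```

```bash
python3 - <<'E'
from h import *
f=angs();print(to(.508,-.0197,.091))
P=P3(f);q=P[180:235,290:330].reshape(-1,3);q=q[(q[:,2]>.1)&(q[:,2]<.12)];print(len(q),q.mean(0))
E
```

```text
red [344.9 188.1] r 0.0463 ang 154.5
yel [362.8 196. ] r 0.0459 ang 55.4
17.85 [ 0.5078 -0.0202  0.1905] [ 0.1  0.1 -0.7] tcp ang -102.1 0.1531 open 0.046966043633817275 x 178.6
[-0.0004  0.0005  0.0995]
48 [ 0.51331636 -0.02185922  0.11076288]
```

Emit:
move_arm --pt "0 0 0.03" --pt "0 0 0.06" --pt "0 0 0.085" --pt "0 0 0.099" --pt "0 0 0.099" --pt "0 0 0.099" --yaw '[0,0,0,0,0,0]' --grip '[0.5,0.5,0.5,0.5,0.5,0.5]'

```text
time_s: 18.35
position: [0.5079, -0.0203, 0.092]
orientation: [[-1.0, 0.027, -0.002], [0.027, 1.0, -0.001], [0.002, -0.001, -1.0]]
wrist_force: [0.5, -0.3, 0.5]
opening: 0.0471
grip_force: 0.0
```

Emit:
move_arm --pt "0 0 0" --pt "0 0 0" --pt "0 0 0" --pt "0 0 0" --pt "0 0 0" --yaw '[0,0,0,0,0]' --grip '[0.1,0.1,0.1,0.1,0.1]' --force 14

```text
time_s: 18.77
position: [0.5091, -0.0186, 0.0934]
orientation: [[-1.0, 0.022, 0.001], [0.022, 1.0, 0.002], [-0.001, 0.002, -1.0]]
wrist_force: [-1.1, 8.6, 6.9]
opening: 0.024
grip_force: 14.0
```

Emit:
move_arm --pt "-0.002 0 0" --pt "-0.004 0 0" --pt "-0.006 0 0" --pt "-0.007 0 0" --pt "-0.007 0 0" --yaw '[0,0,0,0,0]' --grip '[0.1,0.1,0.1,0.1,0.1]'

```text
time_s: 19.18
position: [0.5161, -0.0187, 0.0933]
orientation: [[-1.0, 0.022, 0.001], [0.022, 1.0, 0.002], [-0.001, 0.002, -1.0]]
wrist_force: [-1.7, 7.1, 8.0]
opening: 0.0241
grip_force: 14.0
```

The knob moved 7 mm at under 2 N, well past the 4 mm locked stop, so the unit is unlocked. I'll slide it on.

Emit:
move_arm --pt "-0.005 0.0008 0" --pt "-0.01 0.0012 0" --pt "-0.015 0.0012 0" --pt "-0.02 0.0012 0" --pt "-0.025 0.0012 0" --pt "-0.028 0.0012 0" --pt "-0.03 0.0012 0" --pt "-0.03 0.0012 0" --yaw '[0,0,0,0,0,0,0,0]' --grip '[0.1,0.1,0.1,0.1,0.1,0.1,0.1,0.1]'

```text
time_s: 19.85
position: [0.5455, -0.019, 0.0932]
orientation: [[-1.0, 0.023, -0.0], [0.023, 1.0, 0.001], [0.0, 0.001, -1.0]]
wrist_force: [-4.4, 3.2, 9.3]
opening: 0.024
grip_force: 14.0
```

```bash
python3 - <<'E'
from h import *
f=angs();tang()
P=P3(f);q=P[180:245,290:345].reshape(-1,3);b=f["img"][180:245,290:345].reshape(-1,3).astype(int)
m=(b[:,0]>b[:,2]+40)&(q[:,2]>.08);print(m.sum(),q[m].mean(0),q[m].min(0),q[m].max(0))
E
```

```text
red [344.9 188.1] r 0.0463 ang 154.5
yel [362.8 196. ] r 0.0459 ang 55.4
19.9 [ 0.5455 -0.019   0.0932] [-5.   3.4  9.2] tcp ang -87.9 0.1486 open 0.024011178771124235 x 178.7
force in tool x,y,z [ 5.   3.3 -9.2]
32 [ 0.55098506 -0.02057826  0.10808033] [ 0.54170288 -0.0287147   0.09410147] [ 0.55458752 -0.012548    0.11793134]
```

Emit:
move_arm --pt "-0.0015 0 0" --pt "-0.003 0 0" --pt "-0.004 0 0" --pt "-0.004 0 0" --yaw '[0,0,0,0]' --grip '[0.1,0.1,0.1,0.1]'

```text
time_s: 20.23
position: [0.5477, -0.019, 0.0927]
orientation: [[-1.0, 0.023, -0.003], [0.023, 1.0, 0.001], [0.003, 0.001, -1.0]]
wrist_force: [-12.5, 3.6, 11.7]
opening: 0.0238
grip_force: 14.0
```

```bash
python3 - <<'E'
from h import *
f=angs();tang()
P=P3(f);q=P[180:245,290:345].reshape(-1,3);b=f["img"][180:245,290:345].reshape(-1,3).astype(int)
m=(b[:,0]>b[:,2]+40)&(q[:,2]>.08);print(m.sum(),q[m].mean(0),q[m].min(0),q[m].max(0))
E
```

```text
red [344.9 188.1] r 0.0463 ang 154.4
yel [362.7 196. ] r 0.0459 ang 55.4
20.2833 [ 0.5477 -0.019   0.0927] [-12.7   4.2  10.9] tcp ang -87.0 0.1487 open 0.02384857246708664 x 178.7
force in tool x,y,z [ 12.8   4.  -10.8]
29 [ 0.55030519 -0.01902314  0.10776361] [ 0.54423711 -0.0279666   0.09104202] [ 0.55348401 -0.01167598  0.11758248]
```

The force reached 12.7 N with no further travel, so the knob is at its end stop. I'll release it and retreat upwards.

Emit:
move_arm --pt "0 0 0" --pt "0 0 0" --pt "0 0 0" --pt "0 0 0" --pt "0 0 -0.035" --pt "0 0 -0.07" --pt "0 0 -0.1" --pt "0 0 -0.12" --yaw '[0,0,0,0,0,0,0,0]' --grip '[0.5,0.5,0.5,0.5,0.5,0.5,0.5,0.5]'

```text
time_s: 20.95
position: [0.5503, -0.0201, 0.2155]
orientation: [[-1.0, 0.024, 0.003], [0.024, 1.0, 0.0], [-0.003, 0.0, -1.0]]
wrist_force: [0.3, 0.3, 1.0]
opening: 0.0471
grip_force: 0.0
```

Emit:
move_arm --pt "0.03 0.03 -0.02" --pt "0.06 0.06 -0.02" --pt "0.06 0.09 -0.02" --pt "0.06 0.12 -0.02" --pt "0.06 0.15 -0.02" --pt "0.06 0.18 -0.02" --pt "0.06 0.2 -0.02" --pt "0.06 0.2 -0.02" --yaw '[0,0,0,0,0,0,0,0]' --grip '[0.5,0.5,0.5,0.5,0.5,0.5,0.5,0.5]'

```text
time_s: 21.62
position: [0.4938, 0.1861, 0.2323]
orientation: [[-1.0, 0.018, -0.0], [0.018, 1.0, 0.001], [0.0, 0.001, -1.0]]
wrist_force: [0.0, -0.2, 0.2]
opening: 0.0467
grip_force: 0.0
```

```bash
python3 - <<'E'
from h import *
f=angs();g=grab_frame("top")
P=P3(g);q=P[180:220,320:350].reshape(-1,3);q=q[(q[:,2]>.105)&(q[:,2]<.12)];print("knob top",len(q),q.mean(0) if len(q) else 0)
a=cv2.resize(f["img"][170:265,275:405],None,fx=4,fy=4,interpolation=cv2.INTER_CUBIC);cv2.imwrite("pics/end.png",a)
E
```

```text
red [344.8 188.1] r 0.0463 ang 154.6
yel [362.8 196. ] r 0.0459 ang 55.4
21.6667 [0.4939 0.1835 0.2323] [-0.1 -0.5  0.3] tcp ang 130.4 0.071 open 0.04695029819288523 x 178.9
knob top 19 [ 0.54322794 -0.01943313  0.11318463]
```

View pics/end.png

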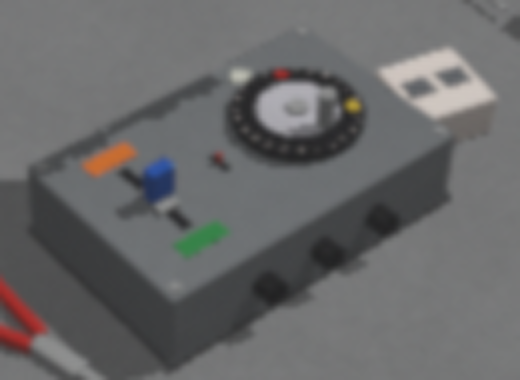

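The knob at crop (158,182) has moved 36.6 mm, its full travel. The dial is still at its stop, with red near (283,74), and nothing else has moved.

```bash
python3 -c "
from workcell import *
print(close_job())"
```

```text
the job is handed in; nothing more can be done
None
```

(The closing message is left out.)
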